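Hang the cutlery caddy on its two-pin stand

ROBOT

A 6-joint arm with a two-finger parallel gripper is mounted at the origin on a cart in front of the work surface, level with it; the furniture and walls round the work are solid. World frame = base frame: x ahead of the robot, y to its left, z up, the work surface at z = 0. Lengths are in m, angles in rad, forces in N, time in s.
With the tool pointing down it reaches from about 0.325 to 0.775 m from the base axis. Payload 5.5 kg.
Tool frame: the origin (TCP) lies on the front face of the gripper's body, between the roots of the fingers; the fingertips stand 80 mm ahead of it and the grasp point (between the pads) lies 61 mm ahead of it; z points along the fingers, y is the line along which they close (so a half turn about z gives the same grasp; the last joint's range is limited). The gripper opens to 88 mm and grips with 3 to 60 N. Pads are 20 mm wide; open, the fingers measure 115 mm over their backs; the gripper's body (75 mm by 178 mm) begins 61 mm behind the grasp point.
Start: joints at [-1.332, 0.091, 1.231, -0, 1.82, -0.057], TCP at [0.175, -0.574, 0.303] pointing down, gripper open.
Joint ranges: [-2.87, 2.87], [-0.86, 2.18], [0.17, 2.46], [-1.51, 4.65], [0.06, 2.69], [-2.65, 2.65]. Speed limits (rad/s): [2.57, 2.57, 3.01, 3.14, 3.14, 3.14].

INTERFACE

Orientations are given as a unit quaternion [x, y, z, w].
In Python, from cell import robot, camera, camera_model, order gives the robot as it stands. The module is installed in compiled form; this text tells all that it offers.
- The arm moves only by the tool apply_moves, never from a script. Its arguments are lists of equal length, an entry for each row: "translation": the shift along the tool's x, y, z each as a share of 25 cm, from -1 to 1, a list of three; "roll": the turn about the tool's z as a share of 90 degrees, from -1 to 1. A call has 1 to 10 rows; each row is the pose to reach, as a shift and turn from the pose commanded when the call began, along the tool's axes at that moment; what a row does not reach only later rows make up. A row lasts 1/12 s, in which the tool goes at most 41.7 mm and 7.16 degrees, less where a joint would pass 70% of its speed; a pose out of reach is approached as far as the arm can. A call with a number of a shift or a turn outside -1 to 1 is refused whole. A call with a gripper value outside its range is refused whole. "jaw" is the gripper command: -1 is fully open, 1 is shut, values between are in proportion, set as the call begins (left out, the last holds). The fingers move at their own pace and stop on an object; "force" is the grip in N (left out, the last holds). Time passes only in rows, so rows that repeat a pose let the fingers close. It gives the time, the measured TCP pose, the force, the opening and the grip force at its end, in the units of the state.
- robot.read_state(): the state, without advancing time (a new reading comes with each control period).
- camera(name): name is "scene" or "side" or "wrist"; returns (picture, depth): 400x640x3 uint8, red, green, blue; 400x640 float32, m along the optical axis (not along the pixel's ray), 0 where there is no reading.
- camera_model(name): a dict with "intrinsics" (3x3 intrinsics, pixels), "k1" (the pictures are not rectified: a ray, as slopes to the right and down, at radius r is drawn at 1 + k1 r^2 times it, then the intrinsics apply), "R" (3x3) and "t" (3): a world point X has camera coordinates R X + t; the wrist camera has in their place "mount" (4x4, takes a point from camera to tool coordinates, whose origin is the TCP and whose axes are the flange's). Camera axes: x right, y down, z forward; pixel columns grow to the right and rows downward; lengths in m; the calibration is good to about 2 mm. A picture is of the moment at which its call begins: read the wrist's pose just before it. camera_model takes no time and is no camera call.
- order.hand_in(): hands the job in; it is judged then, once.
The state is a dict: "time_s": time; "joints": joint angles; "joint_velocities": joint speeds; "tau": joint torques, N m; "tcp_pos": TCP position; "eef_rot": TCP orientation; "wrist_force": force on the tool from outside, world axes, zero at the start; "moment": the same for the moment, N m; "opening": finger opening in m; "grasp_force": force on a finger pad.
Only numpy, scipy, OpenCV 4.12 (cv2) and the standard library are available. Lean on these libraries where they do the work, as an engineer would, in place of code of your own. Each camera call takes 0.05 s, during which the arm holds its last target. There are 200 camera calls.

TASK

Hang the red cutlery caddy on the wooden stand: lower it between the two posts so that each steel pin comes up through the hole in one of its ears, and set it all the way down, ears resting on the posts, before you let go. Leave the yellow caddy where it is.

Things in the scene. Friction and masses are not known exactly. Their poses are not given: they have to be found in the camera images.
- red_caddy_center (a point): Red metal cutlery caddy, loose, 0.2 to 0.4 kg, 176 mm long over its ears, 64 wide, 110 tall: bin 64 x 70, 55 deep, a flat ear at each end (5 thick, 48 wide, underside 50 above the bottom) with a 28 mm hole, centred 66 mm from the middle. Origin: its centre, 55 mm above its bottom. x across, y from ear to ear, z up; ends alike.
- red_caddy_grip (a point): Middle of the red caddy's pale wooden grip, the place to grasp it from above, 31 mm above the caddy's centre: 14 mm thick (x), 60 mm long (y), 48 mm tall, its top 110 mm above the caddy's bottom. Axes as the caddy's.
- yellow_caddy_center (a point): Yellow metal cutlery caddy of the same shape and size as the red one, to be left alone. This point: its centre, 55 mm above its bottom, same axes. (Beware: wall cabinets hang over the back of the worktop, beyond about x = 0.57 m, 0.46 m up; swing the arm past them close to the robot.)
- stand: Fixed wooden stand: base 84 x 184 mm, 16 high; two square 40 mm posts, flat tops 95 mm above the worktop, 92 mm gap between. From each top's middle rises a steel pin, 8 thick, 26 tall, pointed, at y = +66 and -66 mm. Origin: centre of its underside, on the worktop; x across, y along the line of the pins, z up. A caddy hung home has its bottom 45 mm above the worktop, its y along the stand's.

How it is judged:
By the outcome, as a careful person would: the job done as asked, in the order asked, and still so for the second after the job is handed in, with the robot touching nothing.
It also fails if it takes over 35 s, if anything falls off the work surface, if the arm or the gripper's body presses on something with over 40 N, if the wrist force passes 120 N, or if a joint passes its speed limit or range.

## Working session

There is one attempt and no reset: what is moved stays moved. The work goes in short steps, Python scripts to look and compute and a tool call to move; the robot and the scene stay as the last step left them, time stands still between calls to the robot, and variables do not carry over. Pictures are saved under pics/ and viewed, at most 10 in all, crops included, and the job is handed in when it is done.

Besides the shell and the picture viewer there is one more tool, called after "Call:" as name([rows], argument=value, ...), one row to a line, values as JSON. apply_moves: Moves the arm, as the interface text tells. Its arguments: {"type":"object","properties":{"translation":{"type":"array","items":{"type":"array","items":{"type":"number"}}},"roll":{"type":"array","items":{"type":"number"}},"jaw":{"type":"number"},"force":{"type":"number"}},"required":["translation","roll"]}

```bash
mkdir -p pics
cat > h.py <<'E'
import numpy as np, cv2
from cell import robot, camera, camera_model, order
from scipy.spatial.transform import Rotation as Ro
def grab(n):
    s=robot.read_state(); p,d=camera(n); np.savez(f'{n}.npz',p=p,d=d,pos=s['tcp_pos'],rot=s['eef_rot']); return p,d
def cloud(n):
    z=np.load(f'{n}.npz'); m=camera_model(n); K=np.array(m['intrinsics']);d=z['d']
    v,u=np.mgrid[0:400,0:640]
    xd=(u-K[0,2])/K[0,0]; yd=(v-K[1,2])/K[1,1]; x,y=xd.copy(),yd.copy()
    for _ in range(10):
        f=1+m['k1']*(x*x+y*y); x=xd/f;y=yd/f
    P=np.stack([x*d,y*d,d],-1)
    if 'mount' in m:
        M=np.array(m['mount']); P=P@M[:3,:3].T+M[:3,3]; P=P@Ro.from_quat(z['rot']).as_matrix().T+z['pos']
    else: P=(P-np.array(m['t']))@np.array(m['R'])
    P[d==0]=np.nan
    return z['p'],P
E
python3 - <<'E'
from h import *
for n in('scene','side'):
    p,d=grab(n); cv2.imwrite(f'pics/{n}0.png',p[...,::-1])
print(robot.read_state())
E
```

```text
{'time_s': 0.1, 'joints': array([-1.33167965e+00,  9.17731458e-02,  1.23172742e+00,  3.66409625e-05,
        1.81982586e+00, -5.67034888e-02]), 'joint_velocities': array([ 2.63049806e-03, -2.18834551e-03, -3.95521956e-04,  3.91614755e-05,
        4.45503272e-04, -5.49622001e-04]), 'tau': array([ 2.55746643e-03, -4.47856343e+01, -4.07570994e+01,  7.00478442e-02,
        2.83966237e-02, -1.06217908e-04]), 'tcp_pos': array([ 0.1748901 , -0.57381306,  0.30164757]), 'eef_rot': array([ 9.89080197e-01,  1.47375754e-01, -6.12707119e-05, -8.64900253e-04]), 'wrist_force': array([ 1.28281911,  0.16984448, -0.58191165]), 'moment': array([-0.02021288,  0.01640549, -0.03240192]), 'grasp_force': 0.0, 'opening': 0.08807727928351974}
```

View pics/scene0.png

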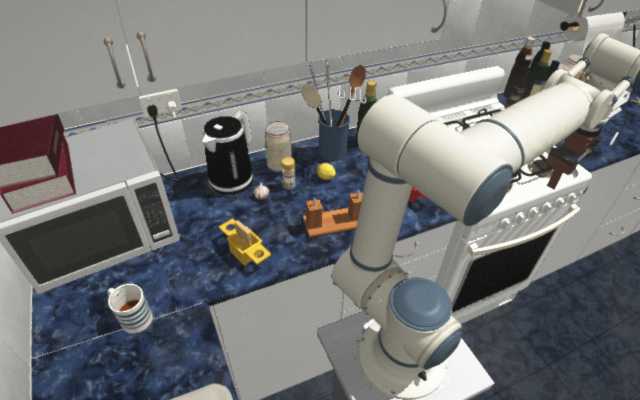

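View pics/side0.png

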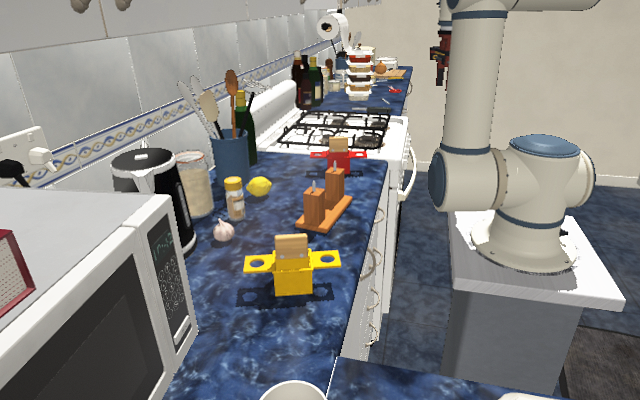

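The side picture shows the red caddy at about (338,155), the stand at (325,205) and the yellow caddy at (293,265). In the scene picture the stand is at (335,215), and the arm mostly hides the red caddy.

Run:
```python
from h import *
p,P=cloud('side')
for n,pts in dict(redear=[(318,154),(357,154)],redgrip=[(338,141),(339,146)],front=[(338,158),(338,165)],posts=[(314,190),(314,205),(334,172),(334,185)],base=[(310,226),(345,203)]).items():
    for u,v in pts: print(n,(u,v),P[v,u].round(3),p[v,u])
hsv=cv2.cvtColor(p,cv2.COLOR_RGB2HSV)
m=((hsv[...,0]<5)|(hsv[...,0]>175))&(hsv[...,1]>170)&(hsv[...,2]>100); m[:130]=0;m[185:]=0;m[:,:300]=0;m[:,380:]=0
Q=P[m];Q=Q[~np.isnan(Q[:,0])];print(len(Q));print(np.percentile(Q,[0,2,10,50,90,98,100],axis=0).round(3))
p,P=cloud('scene')
for u,v in [(314,200),(314,207),(355,194),(355,202),(335,221),(415,195)]: print((u,v),P[v,u].round(3),p[v,u])
cv2.imwrite('pics/c1.png',np.hstack([cv2.resize(np.load('side.npz')['p'][125:240,290:400],None,fx=4,fy=4),cv2.resize(p[180:245,295:375],(360,460)) if 0 else cv2.copyMakeBorder(cv2.resize(p[180:245,295:375],None,fx=4,fy=4),0,200,0,0,0)])[...,::-1])
```

```text
redear (318, 154) [ 0.546 -0.326  0.049] [197 177 177]
redear (357, 154) [ 0.443 -0.469  0.004] [255 255 255]
redgrip (338, 141) [ 0.479 -0.317  0.1  ] [190 153 102]
redgrip (339, 146) [ 0.476 -0.316  0.084] [170 135  91]
front (338, 158) [ 0.474 -0.293  0.054] [147  46  43]
front (338, 165) [ 0.474 -0.294  0.03 ] [147  41  37]
posts (314, 190) [0.463 0.033 0.099] [149 156 162]
posts (314, 205) [0.459 0.05  0.069] [138  87  50]
posts (334, 172) [ 0.443 -0.091  0.094] [241 162  88]
posts (334, 185) [ 0.441 -0.08   0.063] [147  93  53]
base (310, 226) [0.47  0.054 0.014] [140  85  46]
base (345, 203) [ 0.41  -0.076  0.016] [244 170  89]
464
[[ 0.393 -0.489 -0.001]
 [ 0.401 -0.358  0.006]
 [ 0.432 -0.334  0.023]
 [ 0.466 -0.303  0.052]
 [ 0.521 -0.292  0.056]
 [ 0.561 -0.287  0.059]
 [ 0.595 -0.285  0.064]]
(314, 200) [0.463 0.03  0.116] [134 134 133]
(314, 207) [0.457 0.032 0.094] [206 136  83]
(355, 194) [ 0.458 -0.101  0.096] [197 130  79]
(355, 202) [ 0.431 -0.086  0.093] [170 110  68]
(335, 221) [ 0.449 -0.034  0.016] [112  73  44]
(415, 195) [ 0.443 -0.316  0.027] [95 30 30]
```

View pics/c1.png

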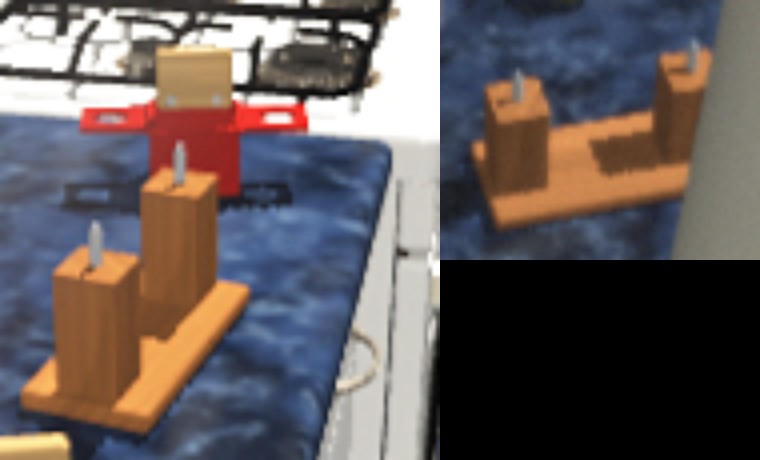

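Call:
apply_moves([
  [0.144, -0.06, 0],
  [0.288, -0.12, 0],
  [0.432, -0.18, 0],
  [0.576, -0.24, 0],
  [0.72, -0.3, 0],
  [0.72, -0.3, 0],
], roll=[0, 0, 0, 0, 0, 0])

```text
time_s: 0.6
tcp_pos: [0.3296, -0.4457, 0.3025]
eef_rot: [0.989, 0.151, 0.001, -0.001]
wrist_force: [-0.3, 0.6, -0.1]
opening: 0.0876
grasp_force: 0.0
```

Call:
apply_moves([
  [0.12, -0.05, 0],
  [0.24, -0.1, 0],
  [0.36, -0.15, 0],
  [0.48, -0.2, 0],
  [0.6, -0.25, 0],
  [0.66, -0.28, 0],
  [0.66, -0.28, 0],
  [0.66, -0.28, 0],
], roll=[0, 0, 0, 0, 0, 0, 0, 0])

```text
time_s: 1.27
tcp_pos: [0.4628, -0.3345, 0.302]
eef_rot: [0.989, 0.148, -0.001, -0.0]
wrist_force: [0.0, 0.5, 0.2]
opening: 0.0876
grasp_force: 0.0
```

Run:
```python
from h import *
p,d=grab('wrist'); cv2.imwrite('pics/w0.png',p[...,::-1]); s=robot.read_state()
print(np.array(camera_model('wrist')['mount']).round(3),s['time_s'],s['tcp_pos'],s['eef_rot'],s['joints'])
p,P=cloud('wrist')
hsv=cv2.cvtColor(p,cv2.COLOR_RGB2HSV)
m=((hsv[...,0]<5)|(hsv[...,0]>175))&(hsv[...,1]>150)&(abs(P[...,2]-.055)<.008)
Q=P[m][:,:2];print(len(Q),Q.mean(0),cv2.minAreaRect((Q*1000).astype(np.float32)),np.median(P[m][:,2]))
```

```text
[[ 0.    -0.962 -0.272  0.074]
 [ 1.    -0.     0.001 -0.   ]
 [-0.001 -0.272  0.962 -0.08 ]
 [ 0.     0.     0.     1.   ]] 1.3167 [ 0.46222078 -0.33514171  0.30220487] [ 9.89070279e-01  1.47443836e-01 -5.42125949e-04 -6.66620163e-05] [-6.86602249e-01  1.30305377e-02  1.31220161e+00 -7.36158146e-04
  1.81718729e+00  5.88048052e-01]
5889 [ 0.49029653 -0.32606033] ((482.02294921875, -327.9533386230469), (178.26632690429688, 69.02774047851562), 12.58776569366455) 0.05348497226467272
```

View pics/w0.png

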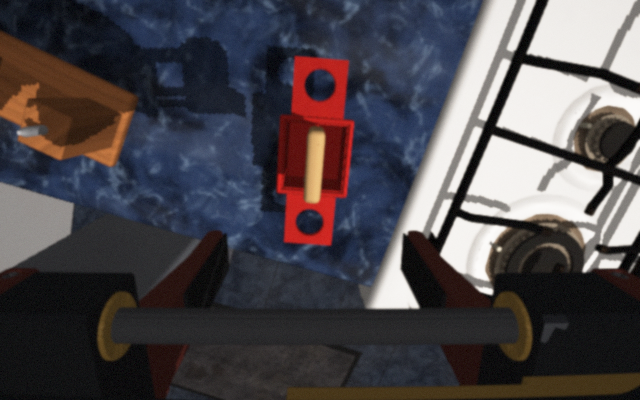

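The wrist view shows the red caddy with holes at (320,84) and (309,221) and the grip top at about (316,165). I'll refine its pose from the grip and the holes.

```bash
cat >> h.py <<'E'
def onplane(n,uv,z0):
    """pixel -> world point on plane z=z0"""
    z=np.load(f'{n}.npz'); m=camera_model(n);K=np.array(m['intrinsics'])
    r=np.append(cv2.undistortPoints(np.array([[uv]],float),K,np.array([m['k1'],0,0,0.]))[0,0],1)
    if 'mount' in m:
        M=np.array(m['mount']);R=Ro.from_quat(z['rot']).as_matrix(); o=R@M[:3,3]+z['pos'];r=R@M[:3,:3]@r
    else:
        R=np.array(m['R']);o=-R.T@np.array(m['t']);r=R.T@r
    return o+r*(z0-o[2])/r[2]
E
python3 - <<'E'
from h import *
p,P=cloud('wrist')
hsv=cv2.cvtColor(p,cv2.COLOR_RGB2HSV)
red=((hsv[...,0]<8)|(hsv[...,0]>172))&(hsv[...,1]>150)
c,h=cv2.findContours((red*255).astype(np.uint8),cv2.RETR_CCOMP,cv2.CHAIN_APPROX_NONE)
H=[]
for i,k in enumerate(c):
    if h[0][i][3]>=0 and cv2.contourArea(k)>100:
        M=cv2.moments(k);uv=(M['m10']/M['m00'],M['m01']/M['m00']);w=onplane('wrist',uv,.0525);print(np.round(uv,1),cv2.contourArea(k),w.round(4))
Z=P[...,2]; m=np.zeros(Z.shape,bool);m[115:215,290:345]=1;m&=(Z>.100)
Q=P[m];r=cv2.minAreaRect((Q[:,:2]*1000).astype(np.float32));print(r,np.median(Q[:,2]),Q.mean(0))
for u,v in [(318,112),(310,245),(300,150)]: print(P[v,u].round(4))
E
```

```text
[309.  221.3] 519.0 [ 0.4183 -0.3423  0.0525]
[314.1 164.3] 1435.0 [ 0.4753 -0.3303  0.0525]
[319.6  84.7] 749.5 [ 0.5466 -0.3137  0.0525]
((482.3337707519531, -327.84912109375), (59.69053268432617, 14.015966415405273), 12.608418464660645) 0.10773422068641912 [ 0.48363374 -0.32746916  0.10748621]
[ 0.5231 -0.3194  0.053 ]
[ 0.3703 -0.3572 -0.003 ]
[ 0.477  -0.3136  0.0023]
```

Red caddy: centre (0.4823, -0.3279), yaw 12.6°. Next I'll look at the stand from above with the gripper empty.

Call:
apply_moves([
  [0.03, -0.16, 0],
  [0.06, -0.32, 0],
  [0.1, -0.48, 0],
  [0.13, -0.64, 0],
  [0.16, -0.8, 0],
  [0.2, -0.95, 0],
  [0.2, -1, 0],
  [0.2, -1, 0],
  [0.2, -1, 0],
], roll=[0, 0, 0, 0, 0, 0, 0, 0, 0])

```text
time_s: 2.07
tcp_pos: [0.4373, -0.0819, 0.3029]
eef_rot: [0.989, 0.147, 0.0, 0.001]
wrist_force: [0.1, 0.1, 0.1]
opening: 0.0877
grasp_force: 0.0
```

Run:
```python
from h import *
p,d=grab('wrist'); cv2.imwrite('pics/w1.png',p[...,::-1]); s=robot.read_state()
print(s['time_s'],s['tcp_pos'],s['eef_rot'])
p,P=cloud('wrist'); Z=P[...,2]
hsv=cv2.cvtColor(p,cv2.COLOR_RGB2HSV)
near=(abs(P[...,0]-.45)<.12)&(abs(P[...,1]+.034)<.13)&(hsv[...,0]<20)&(hsv[...,1]>60)
m=near&(abs(Z-.095)<.006)
n,l,st,ce=cv2.connectedComponentsWithStats(m.astype(np.uint8))
for i in range(1,n):
    if st[i,4]>100:
        Q=P[l==i];print(st[i],Q.mean(0).round(4),cv2.minAreaRect((Q[:,:2]*1000).astype(np.float32)))
m=near&(Z>.008)&(Z<.12);Q=P[m];print('base',len(Q),cv2.minAreaRect((Q[:,:2]*1000).astype(np.float32)))
```

```text
2.1167 [ 0.4374878  -0.08243864  0.30264443] [ 9.89188448e-01  1.46649192e-01 -7.50959054e-06  4.78319540e-04]
[ 167   85   61   64 2087] [0.4663 0.0268 0.0931] ((466.2178039550781, 28.184284210205078), (40.067081451416016, 39.85956573486328), 80.35859680175781)
[ 310  156   60   59 1093] [ 0.4441 -0.0993  0.093 ] ((445.12860107421875, -102.35630798339844), (40.39397430419922, 40.26657485961914), 80.9029312133789)
base 9389 ((455.7180480957031, -37.342979431152344), (184.17161560058594, 84.49237060546875), 80.92510986328125)
```

View pics/w1.png

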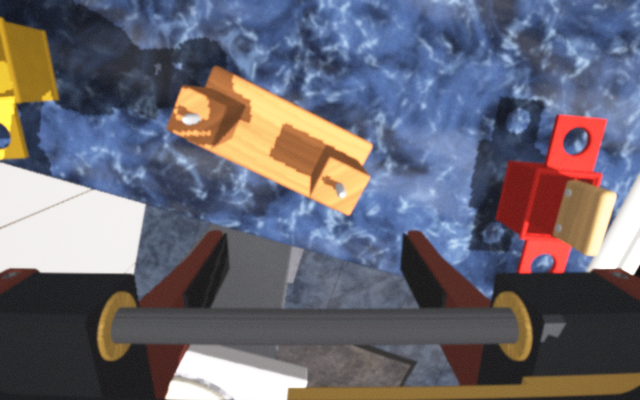

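The stand is centred at (0.4557, -0.0372) with its axis at 80.9°. In the picture its posts are at (192,118) and (340,185). Now the grasp.

Call:
apply_moves([
  [-0.02, 0.16, 0],
  [-0.04, 0.32, 0],
  [-0.06, 0.48, 0],
  [-0.08, 0.64, 0],
  [-0.1, 0.8, 0],
  [-0.11, 0.92, 0],
  [-0.114, 0.992, 0],
  [-0.114, 0.992, 0.1],
  [-0.114, 0.992, 0.2],
  [-0.114, 0.992, 0.2],
], roll=[0.01, 0.02, 0.03, 0.04, 0.048, 0.048, 0.048, 0.048, 0.048, 0.048])

```text
time_s: 2.95
tcp_pos: [0.4803, -0.3286, 0.2457]
eef_rot: [0.994, 0.108, -0.004, -0.003]
wrist_force: [-0.9, -0.5, -0.7]
opening: 0.0878
grasp_force: 0.0
```

```bash
cat > g.py <<'E'
from h import *
import sys
def go(x,y,yaw,z):
    s=robot.read_state(); R=Ro.from_quat(s['eef_rot']).as_matrix(); y0=np.degrees(np.arctan2(R[1,0],R[0,0]))
    print('t',s['time_s'],s['tcp_pos'].round(4),'yaw',y0.round(2),'tilt',R[:2,2].round(4),'F',s['wrist_force'].round(1))
    print('shift/.25',(R.T@(np.array([x,y,z])-s['tcp_pos'])/.25).round(4),'roll',round((y0-yaw)/90,4))
go(*map(float,sys.argv[1:]))
E
python3 g.py .4823 -.3279 12.6 .147
```

```text
t 2.95 [ 0.4803 -0.3286  0.2457] yaw 12.4 tilt [-0.0084  0.0058] F [-0.9 -0.5 -0.7]
shift/.25 [0.011  0.002  0.3949] roll -0.0022
```

Call:
apply_moves([
  [0, 0, 0.05],
  [0, 0, 0.15],
  [0, 0, 0.25],
  [0, 0, 0.32],
  [0, 0, 0.32],
  [0, 0, 0.32],
  [0, 0, 0.32],
], roll=[0, 0, 0, 0, 0, 0, 0])

```text
time_s: 3.53
tcp_pos: [0.4831, -0.3272, 0.1749]
eef_rot: [0.994, 0.11, 0.001, 0.001]
wrist_force: [-0.2, -0.0, -0.1]
opening: 0.0879
grasp_force: 0.0
```

```bash
python3 g.py .4823 -.3279 12.6 .147
```

```text
t 3.5333 [ 0.4831 -0.3272  0.1749] yaw 12.61 tilt [ 0.0024 -0.002 ] F [-0.2 -0.  -0.1]
shift/.25 [-0.0039  0.0016  0.1117] roll 0.0001
```

Next I go down and grip.

Call:
apply_moves([
  [-0.003, 0.001, 0.06],
  [-0.003, 0.001, 0.11],
  [-0.003, 0.001, 0.11],
  [-0.003, 0.001, 0.11],
], roll=[0, 0, 0, 0])

```text
time_s: 3.87
tcp_pos: [0.4818, -0.3268, 0.1451]
eef_rot: [0.994, 0.11, -0.0, -0.0]
wrist_force: [0.2, -0.2, 0.0]
opening: 0.088
grasp_force: 0.0
```

Call:
apply_moves([
  [0, 0, 0],
  [0, 0, 0],
  [0, 0, 0],
  [0, 0, 0],
  [0, 0, 0],
  [0, 0, 0],
  [0, 0, 0],
  [0, 0, 0],
  [0, 0, 0],
  [0, 0, 0],
], roll=[0, 0, 0, 0, 0, 0, 0, 0, 0, 0], jaw=1, force=40)

```text
time_s: 4.7
tcp_pos: [0.482, -0.3269, 0.1451]
eef_rot: [0.994, 0.11, -0.0, -0.0]
wrist_force: [-0.6, 0.1, 0.2]
opening: 0.0242
grasp_force: 0.0
```

```bash
python3 g.py .4823 -.3279 12.6 .147
```

```text
t 4.7 [ 0.482  -0.3269  0.1451] yaw 12.63 tilt [-0.  0.] F [-0.6  0.1  0.2]
shift/.25 [ 0.0005  0.0042 -0.0075] roll 0.0003
```

Call:
apply_moves([
  [0, 0, 0],
  [0, 0, 0],
  [0, 0, 0],
  [0, 0, 0],
  [0, 0, 0],
], roll=[0, 0, 0, 0, 0])

```text
time_s: 5.12
tcp_pos: [0.4819, -0.327, 0.145]
eef_rot: [0.994, 0.11, -0.0, -0.0]
wrist_force: [0.1, -0.4, -1.0]
opening: 0.0142
grasp_force: 40.0
```

Call:
apply_moves([
  [0, 0, -0.04],
  [0, 0, -0.12],
  [0, 0, -0.24],
  [0, 0, -0.36],
  [0, 0, -0.48],
  [0, 0, -0.6],
  [0, 0, -0.7],
  [0, 0, -0.76],
  [0, 0, -0.76],
], roll=[0, 0, 0, 0, 0, 0, 0, 0, 0])

```text
time_s: 5.87
tcp_pos: [0.4823, -0.327, 0.3404]
eef_rot: [0.994, 0.11, 0.003, 0.002]
wrist_force: [-0.8, 1.0, -2.4]
opening: 0.0138
grasp_force: 40.0
```

```bash
python3 g.py .4557 -.0372 80.85 .33
```

```text
t 5.8667 [ 0.4823 -0.327   0.3404] yaw 12.64 tilt [ 0.0057 -0.0042] F [-0.8  1.  -2.4]
shift/.25 [ 0.1498 -1.1546  0.036 ] roll -0.7579
```

Call:
apply_moves([
  [0.01, -0.06, 0],
  [0.03, -0.16, 0],
  [0.05, -0.28, 0],
  [0.06, -0.4, 0],
  [0.08, -0.52, 0],
  [0.1, -0.64, 0],
  [0.12, -0.76, 0],
  [0.13, -0.86, 0],
  [0.14, -0.94, 0],
  [0.15, -1, 0],
], roll=[-0.04, -0.1, -0.17, -0.24, -0.31, -0.38, -0.45, -0.52, -0.59, -0.66])

```text
time_s: 6.7
tcp_pos: [0.4632, -0.0728, 0.3337]
eef_rot: [0.807, 0.591, -0.001, -0.001]
wrist_force: [0.3, -0.4, -3.0]
opening: 0.0139
grasp_force: 40.0
```

```bash
python3 g.py .4557 -.0372 80.85 .335
```

```text
t 6.7 [ 0.4632 -0.0728  0.3337] yaw 72.43 tilt [-0.0022  0.0011] F [ 0.3 -0.4 -3. ]
shift/.25 [ 0.1268 -0.0716 -0.0049] roll -0.0936
```

Call:
apply_moves([
  [0.04, -0.02, 0],
  [0.08, -0.05, 0],
  [0.12, -0.07, 0],
  [0.127, -0.072, 0],
  [0.127, -0.072, 0],
  [0.127, -0.072, 0],
  [0.127, -0.072, 0],
], roll=[-0.03, -0.06, -0.09, -0.093, -0.093, -0.093, -0.093])

```text
time_s: 7.28
tcp_pos: [0.4567, -0.0396, 0.335]
eef_rot: [0.764, 0.645, -0.0, 0.0]
wrist_force: [0.8, -0.2, -3.2]
opening: 0.0139
grasp_force: 40.0
```

```bash
python3 g.py .4557 -.0372 80.85 .335
python3 - <<'E'
from h import *
p,d=grab('wrist'); q,d=grab('side')
cv2.imwrite('pics/w2.png',np.hstack([cv2.resize(p,(400,250)),cv2.resize(q[100:250,250:400],(400,400))[:250]*0+cv2.resize(q[110:235,240:440],(400,250))])[...,::-1])
p,P=cloud('wrist')
hsv=cv2.cvtColor(p,cv2.COLOR_RGB2HSV)
red=((hsv[...,0]<8)|(hsv[...,0]>172))&(hsv[...,1]>150)
c,h=cv2.findContours((red*255).astype(np.uint8),cv2.RETR_CCOMP,cv2.CHAIN_APPROX_NONE)
ze=robot.read_state()['tcp_pos'][2]-.09
for i,k in enumerate(c):
    if h[0][i][3]>=0 and cv2.contourArea(k)>100:
        M=cv2.moments(k);uv=(M['m10']/M['m00'],M['m01']/M['m00']);print(np.round(uv,1),cv2.contourArea(k),onplane('wrist',uv,ze-.0025).round(4))
E
```

```text
t 7.2833 [ 0.4567 -0.0396  0.335 ] yaw 80.3 tilt [-0.0001 -0.0003] F [ 0.8 -0.2 -3.2]
shift/.25 [ 0.0087 -0.0054  0.0001] roll -0.0061
[ 17.7 373.2] 402.0 [ 0.257  -0.097   0.2426]
[314.5 116.1] 2703.0 [0.4678 0.0256 0.2426]
```

View pics/w2.png

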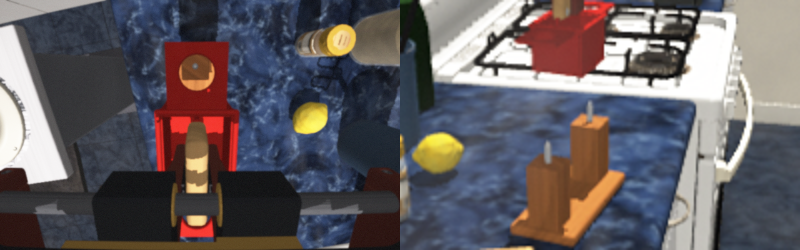

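The wrist picture shows the pin tip of the far post near the centre of the ear hole, at about (197,70) in the left panel. I'll correct the last 2 mm and lower to just above the pins.

Call:
apply_moves([
  [0.008, -0.005, 0],
  [0.008, -0.005, 0.05],
  [0.008, -0.005, 0.13],
  [0.008, -0.005, 0.2],
  [0.008, -0.005, 0.25],
  [0.008, -0.005, 0.27],
  [0.008, -0.005, 0.27],
  [0.008, -0.005, 0.27],
  [0.008, -0.005, 0.27],
], roll=[-0.006, -0.006, -0.006, -0.006, -0.006, -0.006, -0.006, -0.006, -0.006])

```text
time_s: 8.13
tcp_pos: [0.456, -0.0369, 0.269]
eef_rot: [0.761, 0.649, 0.001, 0.001]
wrist_force: [-0.5, 0.3, -4.3]
opening: 0.0137
grasp_force: 40.0
```

```bash
python3 g.py .4557 -.0372 80.85 .235
python3 - <<'E'
from h import *
p,d=grab('wrist'); cv2.imwrite('pics/w3.png',cv2.resize(p[30:230,220:420],(600,600))[...,::-1])
p,P=cloud('wrist')
hsv=cv2.cvtColor(p,cv2.COLOR_RGB2HSV)
red=((hsv[...,0]<8)|(hsv[...,0]>172))&(hsv[...,1]>150)
ze=robot.read_state()['tcp_pos'][2]-.09
e=red.copy(); e[:,:260]=0;e[:,370:]=0;e[165:]=0
Q=P[e];Q=Q[abs(Q[:,2]-ze)<.015];A=np.c_[Q[:,:2]-[.4557,-.0372],np.ones(len(Q))];print('ear plane',np.linalg.lstsq(A,Q[:,2],rcond=None)[0],ze,np.median(Q[:,2]))
c,h=cv2.findContours((red*255).astype(np.uint8),cv2.RETR_CCOMP,cv2.CHAIN_APPROX_NONE)
for i,k in enumerate(c):
    if h[0][i][3]>=0 and cv2.contourArea(k)>400:
        M=cv2.moments(k);uv=(M['m10']/M['m00'],M['m01']/M['m00']);print(np.round(uv,1),cv2.contourArea(k),onplane('wrist',uv,ze-.0025).round(4))
E
```

```text
t 8.1333 [ 0.456  -0.0369  0.269 ] yaw 80.93 tilt [ 0.002  -0.0003] F [-0.5  0.3 -4.3]
shift/.25 [-0.0014 -0.0012  0.1358] roll 0.0009
ear plane [0.00419704 0.0011007  0.17715147] 0.17904492265517277 0.17729966684856938
[314.4 115.7] 2610.5 [0.4665 0.0286 0.1765]
```

View pics/w3.png

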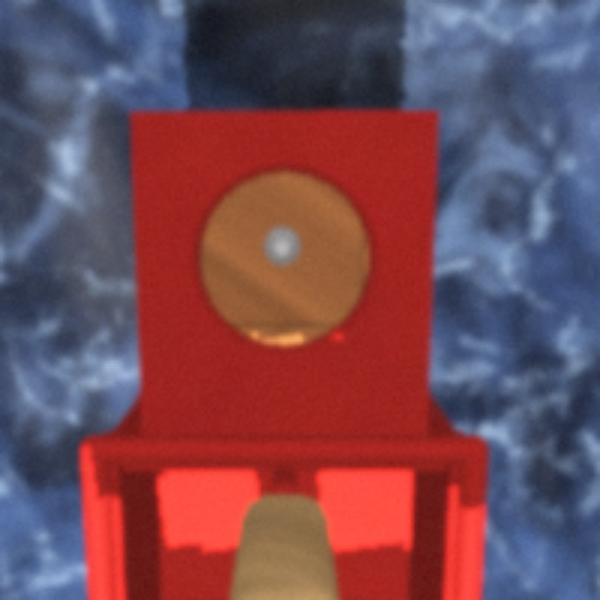

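The ear is level, and the pin at crop (282,246) lies close to the hole centre (286,258). Now down, slowing at the end.

Call:
apply_moves([
  [-0.001, -0.001, 0.05],
  [-0.001, -0.001, 0.1],
  [-0.001, -0.001, 0.15],
  [-0.001, -0.001, 0.2],
  [-0.001, -0.001, 0.24],
  [-0.001, -0.001, 0.27],
  [-0.001, -0.001, 0.29],
  [-0.001, -0.001, 0.29],
  [-0.001, -0.001, 0.29],
  [-0.001, -0.001, 0.29],
], roll=[0, 0, 0, 0, 0, 0, 0, 0, 0, 0])

```text
time_s: 9.02
tcp_pos: [0.4557, -0.0371, 0.1959]
eef_rot: [0.761, 0.649, 0.0, 0.0]
wrist_force: [0.7, 0.4, -3.3]
opening: 0.0136
grasp_force: 40.0
```

```bash
python3 g.py .4557 -.0372 80.85 .19
```

```text
t 9.0167 [ 0.4557 -0.0371  0.1959] yaw 80.94 tilt [ 0.0012 -0.0002] F [ 0.7  0.4 -3.3]
shift/.25 [-0.0005  0.0001  0.0235] roll 0.001
```

Call:
apply_moves([
  [0, 0, 0.008],
  [0, 0, 0.016],
  [0, 0, 0.022],
  [0, 0, 0.022],
  [0, 0, 0.022],
], roll=[0, 0, 0, 0, 0])

```text
time_s: 9.43
tcp_pos: [0.4555, -0.0371, 0.1899]
eef_rot: [0.761, 0.649, 0.0, 0.0]
wrist_force: [0.3, 0.1, -2.1]
opening: 0.0139
grasp_force: 40.0
```

```bash
python3 g.py .4557 -.0372 80.85 .19
```

```text
t 9.4333 [ 0.4555 -0.0371  0.1899] yaw 80.94 tilt [ 0.0006 -0.0001] F [ 0.3  0.1 -2.1]
shift/.25 [-0.0004  0.0008 -0.0003] roll 0.001
```

Call:
apply_moves([
  [0, 0, 0.004],
  [0, 0, 0.004],
  [0, 0, 0.004],
], roll=[0, 0, 0])

```text
time_s: 9.68
tcp_pos: [0.4555, -0.0371, 0.1899]
eef_rot: [0.761, 0.649, 0.0, 0.0]
wrist_force: [-2.6, 0.4, 6.5]
opening: 0.0138
grasp_force: 40.0
```

The arm is pushed up with 6.5 N and no longer sinks, so the ears are resting on the posts. I'll release and rise straight up.

Call:
apply_moves([
  [0, 0, 0],
  [0, 0, 0],
  [0, 0, 0],
  [0, 0, 0],
  [0, 0, 0],
  [0, 0, 0],
  [0, 0, 0],
], roll=[0, 0, 0, 0, 0, 0, 0], jaw=-0.2)

```text
time_s: 10.27
tcp_pos: [0.4554, -0.037, 0.1885]
eef_rot: [0.761, 0.649, -0.0, -0.0]
wrist_force: [0.5, 0.0, 0.2]
opening: 0.052
grasp_force: 0.0
```

Call:
apply_moves([
  [0, 0, -0.04],
  [0, 0, -0.12],
  [0, 0, -0.22],
  [0, 0, -0.34],
  [0, 0, -0.46],
  [0, 0, -0.54],
  [0, 0, -0.54],
  [0, 0, -0.54],
], roll=[0, 0, 0, 0, 0, 0, 0, 0])

```text
time_s: 10.93
tcp_pos: [0.4557, -0.0371, 0.3255]
eef_rot: [0.761, 0.649, 0.001, 0.001]
wrist_force: [-0.2, 0.8, -0.7]
opening: 0.0525
grasp_force: 0.0
```

Run:
```python
from h import *
p,d=grab('wrist'); q,d=grab('side')
cv2.imwrite('pics/w4.png',np.hstack([cv2.resize(p,(400,250)),cv2.resize(q[110:235,240:440],(400,250))])[...,::-1])
p,P=cloud('wrist')
hsv=cv2.cvtColor(p,cv2.COLOR_RGB2HSV)
red=((hsv[...,0]<8)|(hsv[...,0]>172))&(hsv[...,1]>150)
Q=P[red&(abs(P[...,2]-.1)<.012)&(abs(P[...,1]+.037)<.12)];print(np.percentile(Q[:,2],[5,50,95]))
A=np.c_[Q[:,:2]-[.4557,-.0372],np.ones(len(Q))];print(np.linalg.lstsq(A,Q[:,2],rcond=None)[0]);print(cv2.minAreaRect((Q[:,:2]*1000).astype(np.float32)))
```

```text
[0.09651916 0.09847638 0.10101116]
[0.00012085 0.00069845 0.09849098]
((455.5655212402344, -37.55487060546875), (176.76806640625, 68.82781219482422), 80.95074462890625)
```

View pics/w4.png

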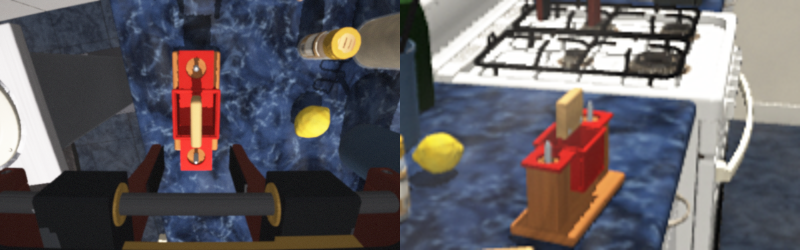

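Both pins stand up through the ear holes, at (196,68) and (196,155) in the left panel. The caddy is level, and its ear tops read about 0.0985 m, which matches the expected 0.100 m given the sensor's 2 mm low bias.

```bash
python3 -c "
from cell import order; print(order.hand_in())"
```

```text
the job is handed in; nothing more can be done
None
```

The red caddy hangs fully seated on the stand, with both pins up through its ear holes; I released it, left the yellow caddy alone, and handed the job in at about 11 s of the 35 s allowed.

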